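# Clamp a power board in the sprung board holder and shut its keeper

## Task

Clamp the green power board in the board holder for inspection: press one short edge into the sprung jaw's groove, push the jaw back, lower the other short edge onto the fixed ledge and let the spring hold the board level, square and centred between the jaws, without forcing it. Then swing the blue keeper bar shut over the board's edge until it snaps home in its detent. Leave the board clamped and the other things on the bench where they are.

Things in the scene. Friction and masses are not known exactly. Their poses are not given: they have to be found in the camera images.
- holder: board holder on a wooden board (300 x 164 x 18 mm), fixed to the bench. Origin: on the bench under the middle of a clamped board; x level, from the fixed to the sprung jaw (the way that jaw is pressed back), y across, z up. A clamped board lies along x, underside 60 mm up. Highest parts above the bench: keeper knob 100, detent housing 80, sprung jaw 74 mm
- fixed_seat (a point): fixed jaw (aluminium, holder x = -65 mm): the point where its backstop meets its ledge, mid-width, 60 mm above the bench. The ledge reaches 14 mm towards the sprung jaw and is 110 mm wide; the backstop rises 7.5 mm above the ledge, without a lip. Axes as the holder
- sprung_seat (a point): sprung jaw (aluminium lips on a black carriage): bottom corner of its groove, mid-width, where back face and lower lip meet, 60 mm above the bench; moves with the jaw. The groove faces the fixed jaw, 8 mm high, 110 mm wide; lower lip 16 mm deep from the back face, upper lip 6 mm deep and 6 mm thick. Axes as the holder
- carriage_body (a joint): travel of the sprung jaw in m: 0 at rest (groove's back face 122 mm from the fixed backstop), up to 0.020 pressed back (+x of the holder). A clamped board holds it at 0.008. Starts to move at about 4 N, then 0.25 N more per mm (9 N at the end)
- board_mid (a point): green power board, 130 x 80 x 4 mm, about 0.19 kg, flat on the bench; clamps either way round. Point: its middle, 18 mm above its underside. x along the 130 mm side, z up. Hold it by the finned aluminium heat sink amid its top: 36 mm along x, 50 along y, top 36 mm above the underside. Four capacitors 11 mm across, tops 17 mm up, stand at x +-38, y +-29 mm
- keeper_body (a joint): swing of the blue keeper bar in rad: 0 shut (along the holder's y over the fixed jaw, covering 4 mm of the board's edge), opens to 1.5, free end going to the holder's -x. Swings level, light friction, stays where left. From 0.16 to 0.08 its nose pushes past a sprung plunger (8 to 10 N at the knob), then it snaps to its stop at 0; under 0.05 is home
- keeper_pivot (a point): vertical axis of the keeper bar, mid-thickness, at holder (-72, 58) mm, 72 mm above the bench. The bar is 22 mm wide, 8 mm thick (68 to 76 mm above the bench), its nose 114 mm from the axis
- keeper_knob (a point): black upright round knob on the keeper bar, 16 mm across, 24 mm tall (76 to 100 mm above the bench), 85 mm from the pivot; point at its middle, 88 mm up. y axis along the bar to the pivot. Seen from above, the bar shuts anticlockwise
- meter: bystander: red multimeter lying on the bench, 185 x 88 x 58 mm, origin under its middle, long side along x
- bottle: bystander: amber bottle, green cap, 56 mm across, 125 mm tall, origin under its middle
- spool: bystander: metal solder spool standing on end, 62 mm across, 52 mm tall, origin under its middle
Not all that is in view belongs to the job. Several things look just like the part that bears board_mid: the one meant starts farthest to the robot's right.

How it is judged:
On the way, in this order (a step that is already met when the one before it is completed fails the run):
1. the board is clamped level between the jaws, under the sprung jaw's upper lip and on the fixed ledge (x of board_mid in the frame of holder between -0.003 and 0.003 m and y of board_mid in the frame of holder between -0.015 and 0.015 m and z of board_mid in the frame of holder between 0.0755 and 0.0805 m and angle between the x axis of board_mid and the x axis of holder, either way round below 0.05 rad and angle between board_mid's own z axis and vertical below 0.03 rad and value of joint carriage_body between 0.0055 and 0.0105 m), for 0.2 s.
2. the keeper bar is shut past its detent (value of joint keeper_body below 0.05 rad), for 0.2 s.
At the end, for the whole second after the job is handed in: the board sits between the jaws: its middle within 3 mm along and 15 mm across of the holder's middle, height within 2.5 mm, level within 0.03 rad and square within 0.05 rad, the sprung jaw held back by 5.5 to 10.5 mm; the keeper bar is shut to under 0.05 rad (all of step 1 and value of joint keeper_body below 0.05 rad); the robot touches nothing.
It fails at once if the board is forced: more than 60 N between it and the sprung jaw (contact force between board and carriage_body above 60 N).
It fails at once if a bystander on the bench is moved more than 30 mm (distance of any of meter, bottle, spool from where it was at the start of the episode above 0.03 m).
It also fails if it takes over 62 s, if anything falls off the work surface, if the arm or the gripper's body presses on something with over 40 N, if the wrist force passes 120 N, or if a joint passes its speed limit or range.

## Robot

A 7-joint arm with a two-finger parallel gripper is mounted at the origin on the work surface. World frame = base frame: x ahead of the robot, y to its left, z up, the work surface at z = 0. Lengths are in m, angles in rad, forces in N, time in s.
With the tool pointing down it reaches from about 0.4 to 0.875 m from the base axis. Payload 19.3 kg.
Tool frame: the origin (TCP) lies midway between the tips of the shut fingers; the grasp point (between the pads) lies 19 mm behind it (bot.pinch_z is the distance from the TCP to the grasp point, in m); z points along the fingers, y is the direction in which the jaws open and shut (so a half turn about z gives the same grasp; the last joint's range is limited). The gripper opens to 85 mm and grips with 20 to 120 N. Pads are 22 mm wide; open, the fingers measure 114 mm over their backs; the gripper's body (76 mm by 85 mm) begins 54 mm behind the grasp point. The pads swing forward as they close: fully open they stand 13 mm farther back than shut.
Start: joints at [-1.294, 0.521, -0.036, 1.599, 0.021, 1.021, -0.113], TCP at [0.212, 0.588, 0.231] pointing down, gripper open.
Joint ranges: [-2.91, 2.91], [-0.3, 2.13], [-1.5, 1.42], [0.17, 2.43], [-1.26, 4.41], [0.16, 1.93], [-2.52, 2.52]. Speed limits (rad/s): [1.89, 1.89, 2.39, 2.39, 3.01, 3.01, 3.01].

## Interface

Orientations are given as [roll, pitch, yaw] about the fixed x, y, z axes, in that order (R = Rz(yaw) Ry(pitch) Rx(roll)).
In Python, from workcell import bot gives the robot as it stands. The module is installed in compiled form; this text tells all that it offers.
- The arm moves only by the tool move_arm, never from a script. Its argument "moves" is text: rows parted by semicolons, each of 4 numbers parted by spaces: the shift along the tool's x, y, z in mm, then the turn about the tool's z in rad. In form: dx dy dz yaw; .... A call has exactly 10 rows; each row is the pose to reach, as a shift and turn from the pose commanded when the call began, along the tool's axes at that moment; what a row does not reach only later rows make up. A row lasts 1/12 s, in which the tool goes at most 41.7 mm and 7.16 degrees, less where a joint would pass 70% of its speed; a pose out of reach is approached as far as the arm can. A call with a gripper value outside its range is refused whole. "grip" is the opening, from 0 (shut) to 1 (fully open), set as the call begins (left out, the last holds). The fingers move at their own pace and stop on an object; "grip_force" is the grip in N (left out, the last holds). Time passes only in rows, so rows that repeat a pose let the fingers close, or fill a call up. It gives the time, the measured TCP pose, the force and the opening at its end, in the units of the state.
- bot.observe(): the state, without advancing time (a new reading comes with each control period).
- bot.grab_frame(name): name is "scene" or "top" or "wrist"; returns a dict with "frame" (480x640x3 uint8, red, green, blue), "z_map" (480x640 float32, m along the optical axis (not along the pixel's ray), 0 where there is no reading), "K" (3x3 intrinsics, pixels), "dist" ([k1, k2, p1, p2, k3] as OpenCV has them; the pictures are not rectified), "eye" and "attitude" of the camera in the world. Camera axes: x right, y up, looking along -z (the intrinsics and any distortion apply to the point x, -y, -z); pixel columns grow to the right and rows downward; lengths in m; the calibration is good to about 2 mm. A picture is of the moment at which its call begins.
- bot.job_done(): hands the job in, once; it reports no verdict.
Trained networks look in a picture, given as the dict that the camera call returned (one of the last four; its "shot" number tells which), for a name from the list of things; names that differ only in an ending like _2 or _b are one class to them, and where a whole thing is asked for, a point or a joint stands for the part that bears it (a point fixed in the world has none). Each returns a list of dicts, best first, with "conf" (0 to 1); they miss things now and then, are a little off and sometimes report something else, mostly with a low value. They report only what shows in the picture. A call takes as long as a camera call. They do not tell look-alikes from the thing itself.
- bot.search_frame(picture, label): "at" ([column, row] in pixels, amid what is visible of it).
- bot.pinpoint(picture, label): "at" ([column, row] in pixels: a listed point, or the origin of a listed thing).
The state is a dict: "clock": time; "qpos": joint angles; "qd": joint speeds; "joint_efforts": joint torques, N m; "position": TCP position; "tool_rot": TCP orientation; "force": force on the tool from outside, world axes, zero at the start; "moment": the same for the moment, N m; "grip_width": finger opening in m.
Only numpy, scipy, OpenCV 4.12 (cv2) and the standard library are available. Lean on these libraries where they do the work, as an engineer would, in place of code of your own. Each camera call takes 0.05 s, during which the arm holds its last target. There are 200 camera calls.

## Working session

There is one attempt and no reset: what is moved stays moved. The work goes in short steps, Python scripts to look and compute and a tool call to move; the robot and the scene stay as the last step left them, time stands still between calls to the robot, and variables do not carry over. Pictures are saved under pics/ and viewed, about 8 in all and at most 12, crops included, and the job is handed in when it is done.

Besides the shell and the picture viewer there is one more tool, called after ">>>" as name(argument=value, ...) on one line, values as JSON. move_arm: Moves the arm, as the interface text tells. Its arguments: {"type":"object","properties":{"moves":{"type":"string"},"grip":{"type":"number"},"grip_force":{"type":"number"}},"required":["moves"]}

```bash
mkdir -p pics; cat > h.py <<'E'
import numpy as np, cv2
from workcell import bot
from scipy.spatial.transform import Rotation as R
def att(p):
    a=np.array(p['attitude'],float)
    if a.shape==(3,3): return a
    return R.from_euler('xyz',a).as_matrix() if a.size==3 else R.from_quat(a).as_matrix()
def ray(p,uv):
    n=cv2.undistortPoints(np.array([[uv]],float),np.array(p['K']),np.array(p['dist']))[0,0]
    d=np.array([n[0],-n[1],-1.0]); return np.array(p['eye']),att(p)@d
def atz(p,uv,z):
    e,d=ray(p,uv); return e+d*(z-e[2])/d[2]
def dep(p,uv):
    e,d=ray(p,uv); u,v=[int(round(t)) for t in uv]
    return e+d*p['z_map'][v,u]
def cloud(p):
    v,u=np.mgrid[0:480,0:640]; uv=np.stack([u,v],-1).reshape(-1,1,2).astype(float)
    n=cv2.undistortPoints(uv,np.array(p['K']),np.array(p['dist']))[:,0]
    d=np.c_[n[:,0],-n[:,1],-np.ones(len(n))]@att(p).T
    return (np.array(p['eye'])+d*p['z_map'].reshape(-1,1)).reshape(480,640,3)
def save(p,name): cv2.imwrite('pics/'+name,p['frame'][:,:,::-1])
E
python3 - <<'E'
from h import *
np.set_printoptions(precision=4,suppress=True)
print(bot.observe(), bot.pinch_z)
Z={'holder':0,'fixed_seat':.06,'sprung_seat':.06,'board_mid':.018,'keeper_pivot':.072,'keeper_knob':.088,'meter':0,'bottle':0,'spool':0}
for c in ['top','scene']:
    p=bot.grab_frame(c); save(p,c+'0.png'); print(c,p['eye'],p['attitude'])
    for k,z in Z.items():
        for d in bot.pinpoint(p,k)[:5]: print(k,np.round(d['at'],1),round(d['conf'],2),atz(p,d['at'],z))
im=[cv2.imread(f'pics/{c}0.png') for c in('top','scene')]
E
```

```text
{'clock': 0.0, 'qpos': array([-1.2942,  0.522 , -0.0363,  1.5999,  0.0212,  1.0211, -0.1128]), 'qd': array([ 0.0002,  0.0018, -0.0002, -0.0004,  0.0001,  0.0013, -0.0004]), 'joint_efforts': array([  0.0008, -92.7123,   1.9803, -36.9943,   0.018 ,   0.0079,
         0.    ]), 'position': array([0.2124, 0.5875, 0.2308]), 'tool_rot': array([-3.1406,  0.0001,  2.7948]), 'force': array([-0.127 ,  0.3531, -0.4   ]), 'moment': array([-0.0223,  0.0143,  0.0347]), 'grip_width': 0.08551026786662794} 0.0187
top [0.4207 0.1121 1.4478] [ 0.1002 -0.0132 -1.5925]
holder [357.  231.8] 0.79 [ 0.5834 -0.0138  0.    ]
fixed_seat [386.8 229.7] 0.55 [ 0.5804 -0.0811  0.06  ]
fixed_seat [272.  159.9] 0.17 [0.758  0.1945 0.06  ]
sprung_seat [336.2 233.7] 0.78 [0.5731 0.0419 0.06  ]
board_mid [154.9 347.1] 0.97 [0.3087 0.4887 0.018 ]
board_mid [207.8 271.6] 0.9 [0.49   0.3594 0.018 ]
board_mid [127.2 259.4] 0.82 [0.5243 0.5582 0.018 ]
keeper_pivot [396.6 252.3] 0.65 [ 0.524  -0.1011  0.072 ]
keeper_pivot [211.6 277.5] 0.28 [0.4732 0.3411 0.072 ]
keeper_knob [269.8 161.6] 0.63 [0.7471 0.1982 0.088 ]
keeper_k
[... 397 characters left out ...]
0033  1.2463]
holder [276.2 279.8] 0.94 [ 0.5744 -0.0225  0.    ]
fixed_seat [252.4 274.3] 0.78 [ 0.576  -0.0811  0.06  ]
fixed_seat [274.1 284.3] 0.34 [ 0.6215 -0.0368  0.06  ]
sprung_seat [298.8 259.8] 0.6 [0.5711 0.0432 0.06  ]
board_mid [401.1 210.3] 0.93 [0.4745 0.3806 0.018 ]
board_mid [465.4 210.9] 0.64 [0.5357 0.5597 0.018 ]
board_mid [408.1 159.9] 0.62 [0.2944 0.4862 0.018 ]
keeper_pivot [238.1 259.7] 0.64 [ 0.5296 -0.1058  0.072 ]
keeper_knob [214.8 274.4] 0.93 [ 0.5648 -0.1712  0.088 ]
meter [145.1 296.1] 0.97 [ 0.5147 -0.3651  0.    ]
bottle [379.1 315.1] 0.59 [0.7576 0.1962 0.    ]
spool [234.9 364.9] 0.69 [ 0.7722 -0.1814  0.    ]
spool [383.4 316.5] 0.56 [0.7648 0.205  0.    ]
```

View pics/top0.png

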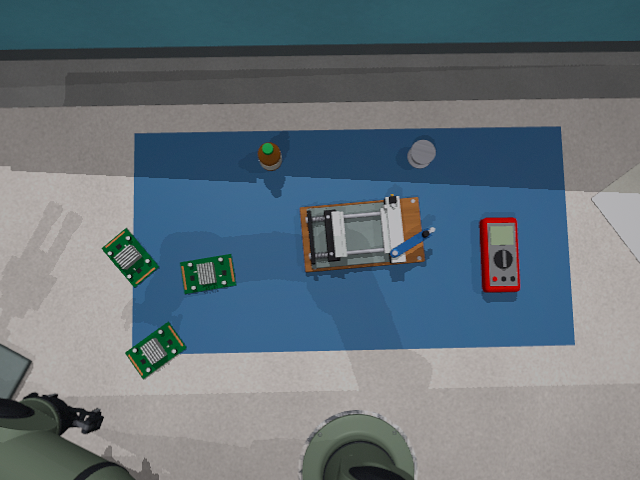

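View pics/scene0.png

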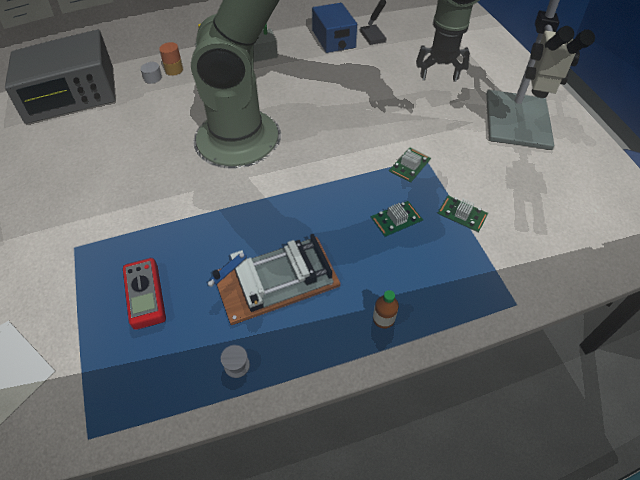

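The top picture shows three green boards. The one at about (208,272) is farthest to the robot's right. The holder is at about (360,235), with its fixed jaw to the right and the keeper open at (410,243). Next I measure the board's yaw.

```bash
cat >> h.py <<'E'
def board_rect(p,C=None,near=None):
    "largest green-ish blob at board top height -> centre,yaw,size"
    f=p['frame'].astype(int); m=((f[...,1]>f[...,0]+25)&(f[...,1]>f[...,2]+15)).astype(np.uint8)
    m=cv2.morphologyEx(m,cv2.MORPH_CLOSE,np.ones((9,9)))
    out=[]
    for c in cv2.findContours(m,0,2)[0]:
        if cv2.contourArea(c)<400: continue
        P=np.array([atz(p,q[0],.004)[:2] for q in c],np.float32)*1000
        (cx,cy),(w,h),a=cv2.minAreaRect(P)
        if w<h: a+=90; w,h=h,w
        out.append((cx,cy,w,h,a))
    return out
E
python3 - <<'E'
from h import *
np.set_printoptions(precision=1,suppress=True)
for c in['top','scene']:
    p=bot.grab_frame(c)
    for o in board_rect(p): print(c,np.array(o))
    if c=='top':
        C=cloud(p)
        for n,uv in {'bench':(240,320),'meter':(500,280),'lip':(338,235),'fix':(394,230)}.items(): print(n,C[uv[1],uv[0]]*1000)
E
```

```text
top [301.  491.3 129.2  79.8 124.7]
top [486.2 362.2 128.1  79.1  98.5]
top [531.  556.6 130.4  80.1  40. ]
bench [369.1 283.    0.9]
meter [ 453.2 -356.2   42.9]
lip [568.5  38.3  72.3]
fix [578.3 -97.3  68.3]
scene [485.5 363.3 128.1  78.3  98.5]
scene [529.9 557.5 129.3  79.9  40.3]
```

>>> move_arm(moves="-37 -13 0 0.12; -74 -26 0 0.24; -111 -40 0 0.36; -148 -53 0 0.48; -185 -66 0 0.6; -222 -79 0 0.72; -260 -92 0 0.84; -297 -106 0 0.96; -334 -119 0 1.075; -334 -119 0 1.075", grip=1)

```text
clock: 1.93
position: [0.4919, 0.3559, 0.2317]
tool_rot: [3.139, 0.003, 1.704]
force: [-0.2, -1.4, -0.7]
grip_width: 0.085
```

```bash
python3 - <<'E'
from h import *
np.set_printoptions(precision=4,suppress=True)
o=bot.observe(); print(o['clock'],o['position'],o['tool_rot'],o['qpos'])
p=bot.grab_frame('wrist'); save(p,'w1.png'); print(p['eye'],p['attitude'])
for r in board_rect(p): print(np.array(r))
for d in bot.pinpoint(p,'board_mid'): print(d['at'],d['conf'],atz(p,d['at'],.018))
C=cloud(p); m=(C[...,2]>.028)&(C[...,2]<.045)&(p['z_map']>0)
P=(C[m][:,:2]*1000).astype(np.float32); print(cv2.minAreaRect(P),len(P))
E
```

```text
1.9333 [0.4919 0.3559 0.2317] [3.1388 0.0028 1.7036] [-0.9215  0.5074  0.2848  1.6619 -0.159   0.9944 -0.4511]
[0.4819 0.4245 0.3744] [-0.2819 -0.0013  0.1335]
[484.92   360.9474 128.9545  79.1588  98.5837]
[519.3423 503.5934  79.1475  35.4324   7.938 ]
[320.0291 459.6346  81.1439  59.5987  32.7902]
((522.0199584960938, 341.52093505859375), (63.1787109375, 570.4462890625), 59.778358459472656) 4041
```

View pics/w1.png

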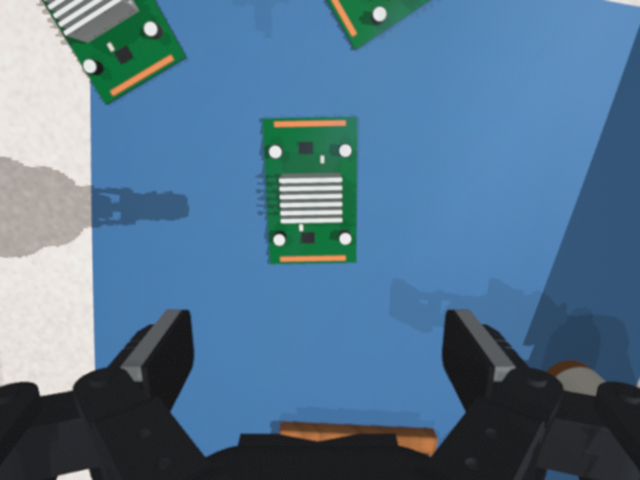

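The wrist view shows the target board centred at about (311,190), with its heat sink at (311,199) and the fins along tool y. Nothing blocks the way down.

>>> move_arm(moves="0 0 25 0; 0 0 50 0; 0 0 75 0; 0 0 100 0; 0 0 125 0; 0 0 145 0; 0 0 155 0; 0 0 160 0; 0 0 160 0; 0 0 160 0")

```text
clock: 2.87
position: [0.4863, 0.3629, 0.0722]
tool_rot: [3.141, -0.001, 1.72]
force: [0.1, 1.3, 0.6]
grip_width: 0.0852
```

>>> move_arm(moves="-1 -1 20 0; -1 -1 40 0; -1 -1 55 0; -1 -1 62 0; -1 -1 66 0; -1 -1 66 0; -1 -1 66 0; -1 -1 66 0; -1 -1 66 0; -1 -1 66 0")

```text
clock: 3.7
position: [0.4855, 0.3614, 0.0059]
tool_rot: [3.141, -0.0, 1.72]
force: [-0.4, -0.4, 0.7]
grip_width: 0.0855
```

>>> move_arm(moves="0 0 0 0; 0 0 0 0; 0 0 0 0; 0 0 0 0; 0 0 0 0; 0 0 0 0; 0 0 0 0; 0 0 0 0; 0 0 0 0; 0 0 0 0", grip=0.45, grip_force=30)

```text
clock: 4.53
position: [0.4854, 0.3613, 0.0055]
tool_rot: [3.141, -0.0, 1.72]
force: [-0.7, -1.1, 4.5]
grip_width: 0.0495
```

>>> move_arm(moves="0 0 -5 0; 0 0 -20 0; 0 0 -45 0; 0 0 -75 0; 0 0 -105 0; 0 0 -135 0; 0 0 -165 0; 0 0 -195 0; 0 0 -215 0; 0 0 -225 0")

```text
clock: 5.37
position: [0.4858, 0.3615, 0.2332]
tool_rot: [3.139, -0.002, 1.72]
force: [0.1, 0.2, -2.7]
grip_width: 0.0496
```

>>> move_arm(moves="-15 0 0 0; -45 0 0 0; -75 0 0 0; -105 0 0 0; -135 0 0 0; -165 0 0 0; -195 0 0 0; -225 0 0 0; -255 0 0 0; -285 0 0 0")

```text
clock: 6.2
position: [0.5268, 0.0774, 0.2293]
tool_rot: [-3.14, 0.0, 1.72]
force: [0.2, -0.0, -2.9]
grip_width: 0.0498
```

>>> move_arm(moves="-30 0 0 0; -60 0 0 0; -90 0 0 0; -120 0 0 0; -150 0 0 0; -180 0 0 0; -210 0 0 0; -230 0 0 0; -235 0 0 0; -235 0 0 0")

```text
clock: 7.03
position: [0.5615, -0.1549, 0.2292]
tool_rot: [-3.14, 0.0, 1.717]
force: [0.6, 0.0, -1.6]
grip_width: 0.0494
```

```bash
python3 - <<'E'
from h import *
np.set_printoptions(precision=4,suppress=True)
o=bot.observe(); print(o['clock'],o['position'],o['tool_rot'],o['qpos'],o['qd'])
p=bot.grab_frame('wrist'); save(p,'w2.png'); np.savez('w2.npz',**{k:np.array(v) for k,v in p.items()}); print(p['eye'],p['attitude'])
Z={'holder':0,'fixed_seat':.06,'sprung_seat':.06,'keeper_pivot':.072,'keeper_knob':.088}
for k,z in Z.items():
    for d in bot.pinpoint(p,k)[:3]: print(k,np.round(d['at'],1),round(d['conf'],2),atz(p,d['at'],z))
E
```

```text
7.0333 [ 0.5615 -0.1549  0.2292] [-3.1397  0.0002  1.7169] [-0.0952  0.4819  0.3721  1.7316 -0.2048  0.9682  0.5014] [-0.0435 -0.0154 -0.0242  0.0119 -0.0024  0.0015 -0.0273]
[ 0.5513 -0.0867  0.3721] [-0.2793  0.0034  0.1468]
holder [363.1  38.8] 0.95 [ 0.5772 -0.0184  0.    ]
holder [539.9 261. ] 0.27 [ 0.774 -0.181  0.   ]
keeper_pivot [274.  126.8] 0.7 [ 0.5213 -0.0956  0.072 ]
keeper_knob [275.  131.2] 0.18 [ 0.5239 -0.0978  0.088 ]
```

View pics/w2.png

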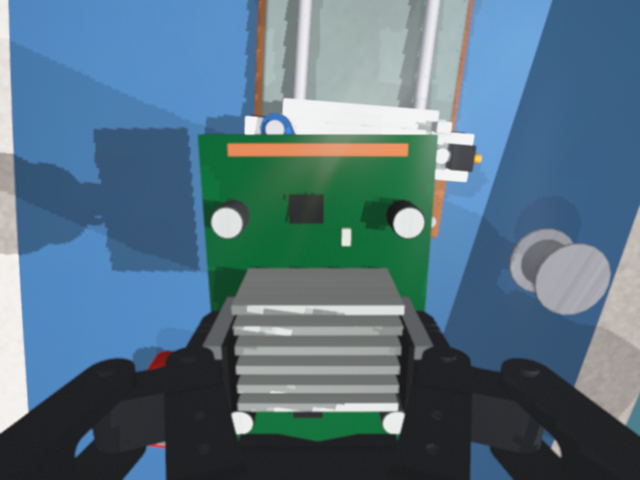

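The board is held squarely, with its front edge at row 135. It hides the fixed jaw, so I back off further to see the whole holder.

>>> move_arm(moves="-25 0 0 0; -50 0 0 0; -75 0 0 0; -100 0 0 0; -125 0 0 0; -145 0 0 0; -150 0 0 0; -150 0 0 0; -150 0 0 0; -150 0 0 0")

```text
clock: 8.17
position: [0.585, -0.2997, 0.2303]
tool_rot: [3.141, -0.001, 1.721]
force: [0.5, -0.6, -1.9]
grip_width: 0.0493
```

```bash
python3 - <<'E'
from h import *
np.set_printoptions(precision=4,suppress=True)
o=bot.observe(); print(o['clock'],o['position'],o['tool_rot'])
p=bot.grab_frame('wrist'); save(p,'w3.png'); np.savez('w3.npz',**{k:np.array(v) for k,v in p.items()}); print(p['eye'],p['attitude'])
Z={'holder':0,'fixed_seat':.06,'sprung_seat':.06,'keeper_pivot':.072,'keeper_knob':.088}
for k,z in Z.items():
    for d in bot.pinpoint(p,k)[:2]: print(k,np.round(d['at'],1),round(d['conf'],2),atz(p,d['at'],z))
E
```

```text
8.1667 [ 0.585  -0.2997  0.2303] [ 3.1415 -0.0008  1.7213]
[ 0.5742 -0.2318  0.3733] [-0.2783  0.0014  0.1512]
keeper_knob [315.7  15.5] 0.56 [ 0.5633 -0.1703  0.088 ]
```

View pics/w3.png

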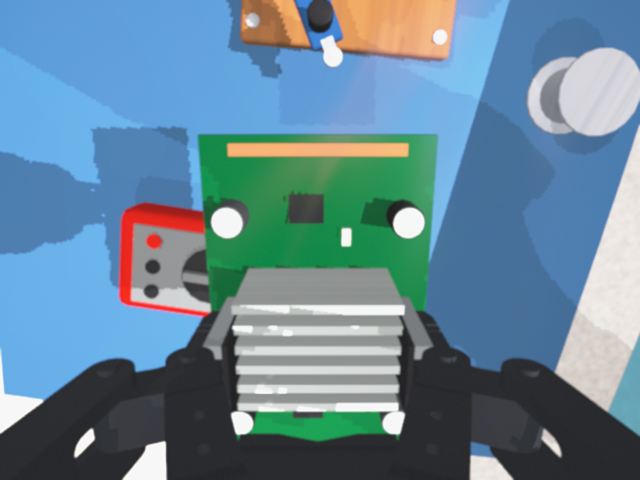

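```bash
python3 - <<'E'
from h import *
np.set_printoptions(precision=1,suppress=True)
p=bot.grab_frame('top'); np.savez('top1.npz',**{k:np.array(v) for k,v in p.items()})
# rectified ortho view at z=.068, 1 px = 0.5 mm -> world x up, y left ; origin crop
def proj(P):
    A=att(p); q=(P-np.array(p['eye']))@A; q=q*[1,-1,-1]
    return cv2.projectPoints(q,np.zeros(3),np.zeros(3),np.array(p['K']),np.array(p['dist']))[0][:,0]
res=.0005; X=.68-np.arange(400)*res; Y=.10-np.arange(700)*res
g=np.stack(np.meshgrid(X,Y,indexing='ij'),-1).reshape(-1,2)
for z,n in((.068,'o68'),):
    uv=proj(np.c_[g,np.full(len(g),z)]).reshape(400,700,2).astype(np.float32)
    im=cv2.remap(p['frame'],uv[...,0],uv[...,1],cv2.INTER_CUBIC)
    for i in range(0,700,100): cv2.line(im,(i,0),(i,6),(255,0,0),1)
    for i in range(0,400,100): cv2.line(im,(0,i),(6,i),(255,0,0),1)
    cv2.imwrite(f'pics/{n}.png',im[:,:,::-1])
# wood edges from w3: bottom edge, z=.018
w=dict(np.load('w3.npz')); 
a,b=atz(w,(243,40),.018),atz(w,(452,60),.018); print('w3 edge',a*1e3,b*1e3,np.degrees(np.arctan2(b[1]-a[1],b[0]-a[0])))
w=dict(np.load('w2.npz'))
for q in[(285,99),(437,111)]: print('w2 jaw front',atz(w,q,.06)*1e3)
C=cloud(w); print('w2 depth jaw',C[110,330]*1e3, C[118,400]*1e3,C[150,320]*1e3,C[141,210]*1e3,C[141,430]*1e3)
E
```

```text
w3 edge [ 507.5 -180.7   18. ] [ 671.  -170.2   18. ] 3.6688145474583016
w2 jaw front [525.5 -76.   60. ]
w2 jaw front [633.  -68.1  60. ]
w2 depth jaw [558.  -78.7  59.2] [608.1 -76.8  59.2] [553.  -96.3 227.6] [516.4 -98.6 228.5] [588.7 -87.9 228.4]
```

View pics/o68.png

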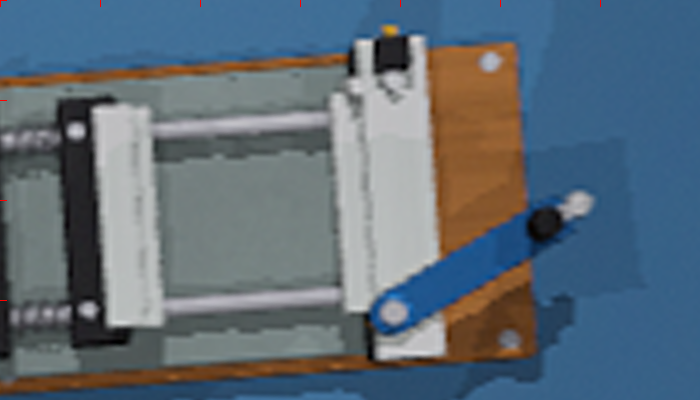

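The rectified view puts the holder origin at about (575, -20) mm with its x axis at a yaw of about 93.9°. The pivot computed from that pose matches the detection. The keeper is open about 65°. The wrist stays vertical, so I'll use the backstop to tilt the board in the pads: sprung edge down, slide it in, then lower.

>>> move_arm(moves="30 4 0 0.01; 60 8 0 0.02; 92 13 0 0.03; 124 17 0 0.04; 156 22 0 0.05; 188 26 0 0.06; 218 30 0 0.07; 242 34 0 0.08; 256 36 0 0.082; 259 36 0 0.082")

```text
clock: 9.35
position: [0.582, -0.0364, 0.2303]
tool_rot: [3.141, -0.001, 1.641]
force: [-0.1, -0.4, -2.4]
grip_width: 0.0494
```

>>> move_arm(moves="0 0 10 0; 0 0 30 0; 0 0 55 0; 0 0 80 0; 0 0 105 0; 0 0 125 0; 0 0 135 0; 0 0 140 0; 0 0 140 0; 0 0 140 0")

```text
clock: 10.18
position: [0.5823, -0.0405, 0.091]
tool_rot: [3.141, 0.0, 1.637]
force: [0.1, -0.2, -1.9]
grip_width: 0.0494
```

```bash
cat >> h.py <<'E'
def hold(q): # world xy mm -> holder xy mm
    a=np.radians(93.9); d=np.array(q)-[575.5,-20]; return np.array([d[0]*np.cos(a)+d[1]*np.sin(a), -d[0]*np.sin(a)+d[1]*np.cos(a)])
E
python3 - <<'E'
from h import *
o=bot.observe(); print(o['clock'],o['position'],o['tool_rot'],o['force'],hold(o['position'][:2]*1000))
p=bot.grab_frame('wrist'); save(p,'w4.png')
E
```

```text
10.1833 [ 0.58226474 -0.04047236  0.09097973] [3.14075539e+00 2.53230819e-04 1.63718314e+00] [ 0.12304668 -0.20728703 -1.87750689] [-20.88505402  -5.35663655]
```

View pics/w4.png

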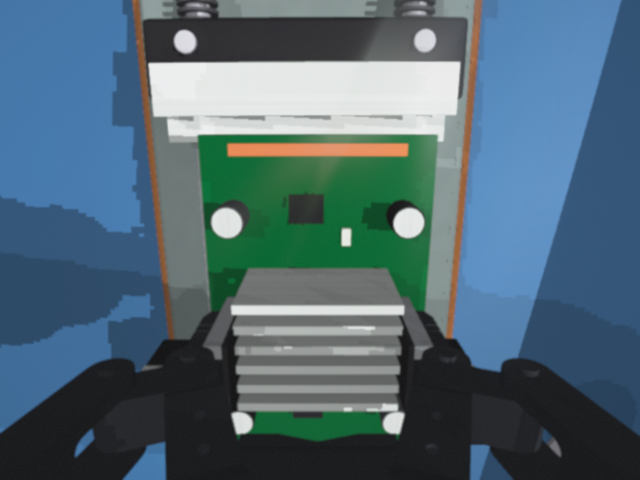

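```bash
python3 - <<'E'
from h import *
np.set_printoptions(precision=1,suppress=True)
p=bot.grab_frame('wrist'); f=p['frame'].astype(int); C=cloud(p)*1e3
o=bot.observe()['position']*1e3
for u in (180,250,320,390,440):
    col=C[60:150,u]; 
    lip=[i+60 for i in range(90) if 70<col[i,2]<78]; low=[i+60 for i in range(90) if 56<col[i,2]<66]; brd=[i+60 for i in range(90) if 84<col[i,2]<96]
    e=atz(p,(u,max(lip)+.5),.074)*1e3 if lip else [0]*3
    l=atz(p,(u,max(low)+.5),.060)*1e3 if low else [0]*3
    b=atz(p,(u,min(brd)-.5),(o[2]-1.5)/1e3)*1e3 if brd else [0]*3
    print(u,'lip',e,hold(e[:2]),'low',l,hold(l[:2]),'board',b,hold(b[:2]))
E
```

```text
180 lip [527.1  26.8  74. ] [50.  45.1] low [522.5  16.1  60. ] [39.6 50.4] board [0, 0, 0] [ 59.1 572.8]
250 lip [552.6  28.4  74. ] [49.8 19.5] low [550.7  21.5  60. ] [43. 22.] board [555.2  22.7  89.9] [43.9 17.3]
320 lip [578.1  30.1  74. ] [49.8 -6. ] low [578.6  23.3  60. ] [43.  -6.1] board [578.4  24.2  89.9] [43.9 -5.9]
390 lip [603.5  32.2  74. ] [ 50.2 -31.5] low [606.6  25.2  60. ] [ 43.  -34.1] board [601.6  25.8  89.9] [ 43.9 -29.1]
440 lip [621.7  33.5  74. ] [ 50.2 -49.8] low [627.1  23.5  60. ] [ 39.9 -54.4] board [0, 0, 0] [ 59.1 572.8]
```

The board and jaw are parallel, and the holder pose holds to about 1 mm. I lower the board onto the backstop with a light grip.

>>> move_arm(moves="0 0 4 0; 0 0 8 0; 0 0 12 0; 0 0 14 0; 0 0 15 0; 0 0 16 0; 0 0 17 0; 0 0 18 0; 0 0 18 0; 0 0 18 0", grip_force=20)

```text
clock: 11.12
position: [0.5819, -0.0397, 0.0725]
tool_rot: [3.141, -0.0, 1.638]
force: [-2.6, 1.6, 2.5]
grip_width: 0.0496
```

>>> move_arm(moves="0 0 0.5 0; 0 0 1 0; 0 0 1.5 0; 0 0 2 0; 0 0 2.5 0; 0 0 3 0; 0 0 3.5 0; 0 0 3.5 0; 0 0 3.5 0; 0 0 3.5 0")

```text
clock: 11.95
position: [0.582, -0.0387, 0.0695]
tool_rot: [3.141, -0.001, 1.639]
force: [-5.8, 7.9, 15.5]
grip_width: 0.0498
```

```bash
cat >> h.py <<'E'
def tilt(p,o):
    "board edge corner points by depth: heights at a near and a far row of the PCB"
    C=cloud(p)*1e3; f=p['frame'].astype(int)
    m=(f[...,1]>f[...,0]+25)&(f[...,1]>f[...,2]+15)&(p['z_map']>0); m[300:]=0
    P=C[m]; A=np.c_[[hold(q[:2]) for q in P],np.ones(len(P))]
    for _ in range(3):
        s=np.linalg.lstsq(A,P[:,2],rcond=None)[0]; r=np.abs(A@s-P[:,2]); k=r<1.5; A,P=A[k],P[k]
    return s,len(P)
E
python3 - <<'E'
from h import *
np.set_printoptions(precision=4,suppress=True)
o=bot.observe(); print(o['clock'],o['position'],o['force'],o['moment'],hold(o['position'][:2]*1000))
p=bot.grab_frame('wrist'); save(p,'w5.png'); s,n=tilt(p,o); print('slope x,y,z0(top)',s,n,'z at edge',s@[44,-5,1])
E
```

```text
11.95 [ 0.582  -0.0387  0.0695] [-5.8034  7.8675 15.4839] [ 1.2499  1.2193 -0.1949] [-19.0684  -5.226 ]
slope x,y,z0(top) [-0.0681  0.0015 67.2973] 25401 z at edge 64.29133255281863
```

The board tilted as planned: slope 0.068 rad, with the sprung edge's underside about 60 mm up. I slide it into the groove.

>>> move_arm(moves="0 0 -0.5 0; 1 0 -0.7 0; 3 0 -0.7 0; 5 0 -0.7 0; 7 0 -0.7 0; 9 0 -0.7 0; 11 0 -0.7 0; 13 0 -0.7 0; 14 0 -0.7 0; 14 0 -0.7 0")

```text
clock: 12.83
position: [0.5808, -0.0261, 0.0695]
tool_rot: [-3.141, 0.0, 1.638]
force: [-1.3, -3.3, -1.9]
grip_width: 0.0497
```

```bash
cat > st.py <<'E'
import sys
from h import *
np.set_printoptions(precision=4,suppress=True)
o=bot.observe(); print(o['clock'],o['position'],o['force'],o['moment'],hold(o['position'][:2]*1000))
p=bot.grab_frame('wrist'); save(p,sys.argv[1]); s,n=tilt(p,o); print('slope x,y,z0(top)',s,n)
C=cloud(p)*1e3
for u in(200,250,320,390,430):
    col=C[20:170,u]; k=[i+20 for i in range(150) if 70<col[i,2]<78]
    if k: e=atz(p,(u,max(k)+.5),.074)*1e3; print(u,max(k),'lip front',hold(e[:2]))
E
python3 st.py w6.png
```

```text
12.8333 [ 0.5808 -0.0261  0.0695] [-1.2787 -3.2924 -1.9079] [-0.7529  0.0082  0.1264] [-6.4813 -4.9116]
slope x,y,z0(top) [-0.0654  0.0019 68.1133] 23079
200 158 lip front [50.555  33.5898]
250 158 lip front [50.5081 17.3736]
320 158 lip front [50.4817 -5.2358]
390 158 lip front [ 50.5007 -27.8372]
430 158 lip front [ 50.532  -40.7915]
```

View pics/w6.png

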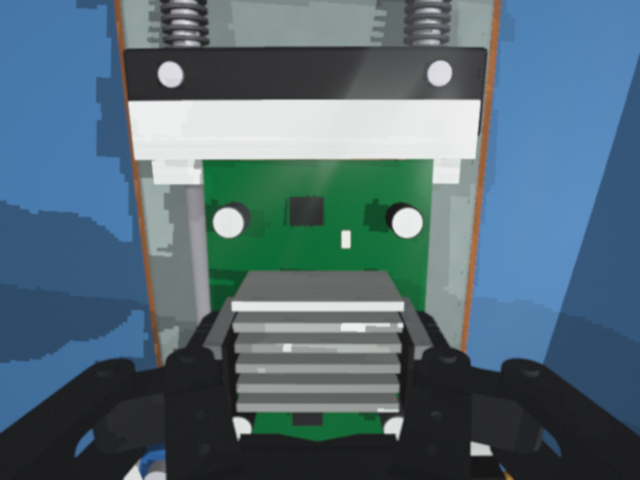

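The board's edge now sits under the upper lip (lip front edge at row 158) and touches the back of the groove. I push the jaw back.

>>> move_arm(moves="1 0 0 0; 2.5 0 0 0; 4 0 0 0; 5.5 0 0 0; 7 0 0 0; 8.5 0 0 0; 9.5 0 0 0; 10 0 0 0; 10 0 0 0; 10 0 0 0")

```text
clock: 13.72
position: [0.5802, -0.0162, 0.0695]
tool_rot: [-3.141, 0.0, 1.638]
force: [-0.2, -5.9, -1.8]
grip_width: 0.0497
```

```bash
python3 st.py w7.png
```

```text
13.7167 [ 0.5802 -0.0162  0.0695] [-0.2359 -5.8598 -1.7732] [-1.3196  0.0502  0.2273] [ 3.4622 -4.9509]
slope x,y,z0(top) [-0.0654  0.0023 68.7783] 23077
200 159 lip front [60.1867 33.6143]
250 158 lip front [60.4567 17.3706]
320 158 lip front [60.4264 -5.2441]
390 158 lip front [ 60.4413 -27.8507]
430 158 lip front [ 60.4704 -40.808 ]
```

>>> move_arm(moves="1 0 0 0; 1 0 0.5 0; 1 0 1 0; 1 0 1.5 0; 1 0 2 0; 1 0 2.5 0; 1 0 3 0; 1 0 3.5 0; 1 0 4 0; 1 0 4.3 0")

```text
clock: 14.6
position: [0.5804, -0.0155, 0.0657]
tool_rot: [3.141, 0.0, 1.637]
force: [-0.9, -7.2, 6.7]
grip_width: 0.0497
```

```bash
python3 st.py w8.png
```

```text
14.6 [ 0.5804 -0.0155  0.0657] [-0.8786 -7.1615  6.679 ] [-1.0452  0.3826  0.1857] [ 4.1991 -5.2434]
slope x,y,z0(top) [-0.0119  0.0016 65.1066] 23696
200 156 lip front [62.2006 32.1627]
250 156 lip front [62.1418 16.4131]
320 155 lip front [62.4076 -5.5506]
390 155 lip front [ 62.4097 -27.4987]
430 155 lip front [ 62.4315 -40.081 ]
```

>>> move_arm(moves="0 0 0.4 0; 0 0 0.8 0; 0 0 1 0; 0 0 1 0; -1 0 1 0; -2 0 1 0; -3 0 1 0; -3.5 0 1 0; -4 0 1 0; -4 0 1 0")

```text
clock: 15.48
position: [0.5808, -0.0191, 0.0649]
tool_rot: [3.141, -0.0, 1.637]
force: [-2.6, -5.3, 11.3]
grip_width: 0.0498
```

```bash
python3 st.py w9.png
```

```text
15.4833 [ 0.5808 -0.0191  0.0649] [-2.5982 -5.2632 11.3178] [-0.6318  0.7907  0.1876] [ 0.5565 -5.3162]
slope x,y,z0(top) [-0.0003  0.0016 64.3582] 23783
200 155 lip front [58.9156 31.8899]
250 155 lip front [58.8601 16.2372]
320 155 lip front [58.8218 -5.5919]
390 155 lip front [ 58.8288 -27.4196]
430 155 lip front [ 58.8532 -39.9333]
```

The board is level with the jaw about 8.6 mm back. I release it and rise.

>>> move_arm(moves="0 0 0 0; 0 0 0 0; 0 0 0 0; 0 0 0 0; 0 0 0 0; 0 0 0 0; 0 0 -10 0; 0 0 -25 0; 0 0 -45 0; 0 0 -70 0", grip=0.85)

```text
clock: 16.37
position: [0.5799, -0.0191, 0.1348]
tool_rot: [-3.14, 0.0, 1.637]
force: [0.2, -0.2, -0.4]
grip_width: 0.0722
```

>>> move_arm(moves="-5 0 -20 0; -15 0 -40 0; -30 0 -60 0; -45 0 -70 0; -60 0 -70 0; -60 0 -70 0; -60 0 -70 0; -60 0 -70 0; -60 0 -70 0; -60 0 -70 0", grip=0)

```text
clock: 17.2
position: [0.5844, -0.0782, 0.2039]
tool_rot: [-3.141, -0.0, 1.639]
force: [0.4, -0.8, -0.3]
grip_width: -0.0
```

```bash
python3 - <<'E'
from h import *
np.set_printoptions(precision=4,suppress=True)
o=bot.observe(); print(o['clock'],o['position'],o['tool_rot'],o['force'],o['qpos'])
p=bot.grab_frame('wrist'); save(p,'w10.png'); s,n=tilt(p,o); print('slope',s,n)
for k,z in {'board_mid':.078,'fixed_seat':.06,'sprung_seat':.06,'keeper_knob':.088,'keeper_pivot':.072}.items():
    for d in bot.pinpoint(p,k)[:2]: w=atz(p,d['at'],z)*1e3; print(k,d['at'],round(d['conf'],2),w,hold(w[:2]))
t=bot.grab_frame('top'); 
for c in [d for d in bot.pinpoint(t,'keeper_knob')]: w=atz(t,c['at'],.088)*1e3; print('top knob',c['conf'],w,hold(w[:2]))
E
```

```text
17.2 [ 0.5844 -0.0782  0.2039] [-3.141  -0.0002  1.6386] [ 0.3747 -0.8214 -0.3319] [-0.2312  0.5244  0.3797  1.7396 -0.235   0.9231  0.3127]
slope [-0.0006  0.0009 64.4052] 14665
board_mid [316.6, 139.0] 0.84 [579.0581 -20.774   78.    ] [-1.0142 -3.4972]
fixed_seat [309.9, 231.1] 0.63 [578.6124 -84.6169  60.    ] [-64.679    1.2898]
sprung_seat [308.9, 28.9] 0.61 [569.7234  44.904   60.    ] [65.1466  1.3488]
keeper_pivot [224.5, 248.9] 0.85 [521.4186 -97.97    72.    ] [-74.1111  59.2593]
keeper_pivot [310.4, 28.1] 0.32 [570.9923  43.127   72.    ] [63.2875  0.2037]
```

View pics/w10.png

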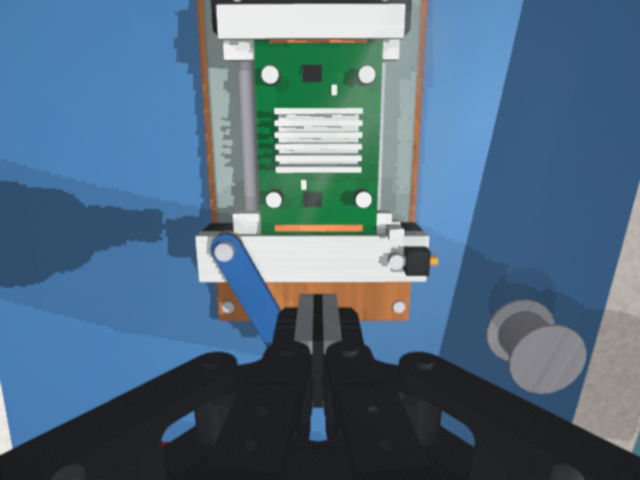

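The board is seated and level between the jaws: centre at about (317,139), both edges in place. The keeper pivot is at (224,249), and the detent housing is to the right at (416,261). I now place the closed fingers behind the knob to push it round its arc.

>>> move_arm(moves="-11 -6 0 0.113; -21 -11 0 0.226; -32 -17 0 0.339; -42 -22 0 0.452; -53 -28 0 0.565; -63 -33 0 0.678; -74 -39 0 0.791; -84 -45 0 0.904; -95 -50 0 1.017; -105 -56 0 1.129")

```text
clock: 18.43
position: [0.5355, -0.1879, 0.2043]
tool_rot: [3.141, -0.0, 0.503]
force: [0.1, 0.2, 0.5]
grip_width: 0.0001
```

```bash
python3 - <<'E'
from h import *
np.set_printoptions(precision=4,suppress=True)
o=bot.observe(); print(o['clock'],o['position'],o['tool_rot'],o['qpos'])
for n in('wrist','top','scene'):
    p=bot.grab_frame(n)
    for k,z in {'keeper_knob':.088,'keeper_pivot':.072}.items():
        for d in bot.pinpoint(p,k)[:2]: w=atz(p,d['at'],z)*1e3; print(n,k,d['at'],round(d['conf'],2),w)
    if n=='scene': cv2.imwrite('pics/s1.png',cv2.resize(p['frame'][200:360,150:350],(800,640))[:600,:,::-1])
E
```

```text
18.4333 [ 0.5355 -0.1879  0.2043] [ 3.1414 -0.0002  0.5032] [-0.2429  0.5568  0.6914  1.8082 -0.4329  0.9328 -0.4295]
wrist keeper_knob [311.8, 177.8] 0.78 [ 564.6068 -168.6069   88.    ]
wrist keeper_pivot [185.4, 177.4] 0.86 [523.2178 -97.1282  72.    ]
wrist keeper_pivot [479.4, 320.2] 0.48 [ 531.3471 -324.0256   72.    ]
top keeper_knob [425.9, 233.0] 0.97 [ 567.3683 -169.9964   88.    ]
top keeper_pivot [393.6, 252.5] 0.84 [523.7173 -93.8358  72.    ]
scene keeper_knob [215.0, 272.8] 0.55 [ 560.3993 -169.7491   88.    ]
scene keeper_pivot [237.3, 258.2] 0.76 [ 524.4536 -106.7188   72.    ]
```

```bash
python3 - <<'E'
from h import *
piv=np.array([522.5,-96.5]); th0=np.radians(3.9)
def pose(phi,d=19,r=85):
    t=th0-phi; u=np.array([np.cos(t),np.sin(t)]); n=np.array([-u[1],u[0]]); return *(piv+r*u-d*n), t+np.pi/2
def rows(base,L):
    x,y,a=base; tx=np.array([np.cos(a),np.sin(a)]); ty=np.array([np.sin(a),-np.cos(a)])
    for q in L:
        w=np.array(q[:2])-[x,y]; print('%.0f %.0f 0 %.2f'%(w@tx,w@ty,a-q[2]),end='; ')
    print()
k=lambda p: np.arctan2(-169.5+96.5,564.5-522.5)
print('open',th0-k(0)); ph=th0-k(0)
b0=(535.5,-187.9,.5096)
B=[pose(x,d) for x,d in[(ph,30),(ph,25),(ph-.05,20),(ph-.12,19),(ph-.20,19),(ph-.28,19),(ph-.36,19),(ph-.44,19),(ph-.52,19),(ph-.60,19)]]
rows(b0,B)
Cc=[pose(x) for x in np.r_[np.linspace(ph-.67,.2,7),.2,.2,.2]]; rows(B[-1],Cc); print(B[-1],Cc[-1])
D=[pose(x) for x in [.16,.13,.1,.07,.04,.02,0,0,0,0]]; rows(Cc[-1],D); print(D[-1])
E
```

```text
open 1.116772553794388
4 -1 0 -0.01; 9 -1 0 -0.01; 19 -0 0 -0.06; 26 1 0 -0.13; 33 1 0 -0.21; 40 1 0 -0.29; 46 -0 0 -0.37; 53 -1 0 -0.45; 60 -3 0 -0.53; 67 -6 0 -0.61; 
6 1 0 -0.07; 10 2 0 -0.11; 13 2 0 -0.15; 17 2 0 -0.19; 20 2 0 -0.23; 24 2 0 -0.28; 27 2 0 -0.32; 27 2 0 -0.32; 27 2 0 -0.32; 27 2 0 -0.32; 
(np.float64(590.8436511136363), np.float64(-150.49208601691154), np.float64(1.1220916138282875)) (np.float64(604.2618680401015), np.float64(-126.51661097780733), np.float64(1.4388641676226754))
3 1 0 -0.04; 6 1 0 -0.07; 9 1 0 -0.10; 11 2 0 -0.13; 14 2 0 -0.16; 16 2 0 -0.18; 17 2 0 -0.20; 17 2 0 -0.20; 17 2 0 -0.20; 17 2 0 -0.20; 
(np.float64(608.5954542236663), np.float64(-109.6747015913304), np.float64(1.6388641676226754))
```

>>> move_arm(moves="0 0 15 0; 0 0 35 0; 0 0 55 0; 0 0 75 0; 0 0 95 0; 0 0 110 0; 0 0 119 0; 0 0 119 0; 0 0 119 0; 0 0 119 0")

```text
clock: 19.72
position: [0.5361, -0.1875, 0.0861]
tool_rot: [3.141, -0.001, 0.509]
force: [-0.0, 0.5, 0.4]
grip_width: 0.0003
```

>>> move_arm(moves="4 -1 0 -0.01; 9 -1 0 -0.01; 19 0 0 -0.06; 26 1 0 -0.13; 33 1 0 -0.21; 40 1 0 -0.29; 46 0 0 -0.37; 53 -1 0 -0.45; 60 -3 0 -0.53; 67 -6 0 -0.61")

```text
clock: 20.55
position: [0.5924, -0.149, 0.0855]
tool_rot: [3.141, 0.0, 1.126]
force: [-0.2, -1.3, -0.0]
grip_width: -0.0002
```

>>> move_arm(moves="6 1 0 -0.07; 10 2 0 -0.11; 13 2 0 -0.15; 17 2 0 -0.19; 20 2 0 -0.23; 24 2 0 -0.28; 27 2 0 -0.32; 27 2 0 -0.32; 27 2 0 -0.32; 27 2 0 -0.32")

```text
clock: 21.38
position: [0.6049, -0.1261, 0.0853]
tool_rot: [3.141, 0.0, 1.438]
force: [-0.3, -0.4, 0.4]
grip_width: -0.0002
```

```bash
python3 - <<'E'
from h import *
np.set_printoptions(precision=4,suppress=True)
o=bot.observe(); print(o['clock'],o['position'],o['tool_rot'],o['force'])
p=bot.grab_frame('wrist'); save(p,'w11.png')
for k,z in {'keeper_knob':.088,'keeper_pivot':.072}.items():
    for d in bot.pinpoint(p,k)[:2]: w=atz(p,d['at'],z)*1e3; print(k,d['at'],round(d['conf'],2),w)
E
```

```text
21.3833 [ 0.6049 -0.1261  0.0853] [3.1415 0.0001 1.4377] [-0.2669 -0.4134  0.3728]
keeper_knob [313.3, 263.5] 0.89 [ 605.7808 -105.6362   88.    ]
keeper_pivot [97.6, 251.3] 0.76 [522.0072 -95.0932  72.    ]
```

View pics/w11.png

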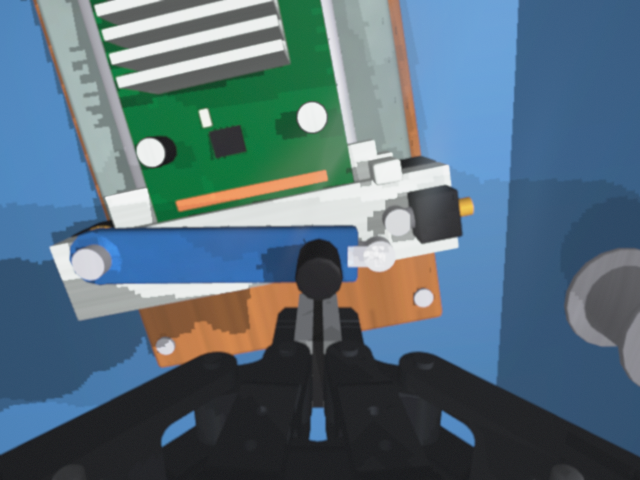

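The fingers are pushing the knob squarely at (318,268), and the bar's nose is at the plunger (378,255). I push it gently through the detent.

>>> move_arm(moves="2 0 0 -0.03; 4 1 0 -0.05; 6 1 0 -0.07; 8 1 0 -0.09; 10 1 0 -0.11; 11 2 0 -0.13; 12 2 0 -0.14; 13 2 0 -0.15; 14 2 0 -0.16; 15 2 0 -0.17")

```text
clock: 22.37
position: [0.6089, -0.111, 0.0852]
tool_rot: [3.141, -0.0, 1.61]
force: [-0.2, -0.2, 1.0]
grip_width: 0.0001
```

```bash
cat > kn.py <<'E'
import sys
from h import *
np.set_printoptions(precision=4,suppress=True)
o=bot.observe(); print(o['clock'],o['position'],o['tool_rot'],o['force'])
p=bot.grab_frame('wrist'); save(p,sys.argv[1])
for k,z in {'keeper_knob':.088,'keeper_pivot':.072}.items():
    for d in bot.pinpoint(p,k)[:1]: w=atz(p,d['at'],z)*1e3; print(k,d['at'],round(d['conf'],2),w,hold(w[:2]))
# bar axis by blue mask at z=.076
C=cloud(p)*1e3; f=p['frame'].astype(int)
m=(f[...,2]>f[...,0]+60)&(C[...,2]>70)&(C[...,2]<82)
P=np.array([hold(q[:2]) for q in C[m]],np.float32); 
if len(P)>200:
    (c,s,a)=cv2.minAreaRect(P); print('bar',c,s,a,len(P))
E
python3 kn.py w12.png
```

```text
22.3667 [ 0.6089 -0.111   0.0852] [ 3.1414 -0.0003  1.6099] [-0.1672 -0.2197  1.0398]
keeper_knob [315.9, 272.9] 0.91 [607.1316 -94.0404  88.    ] [-76.0203 -26.5225]
bar (-74.6400375366211, -6.415870666503906) (147.54078674316406, 23.92053985595703) 87.09964752197266 11927
```

>>> move_arm(moves="0.3 0 0 -0.01; 0.6 0 0 -0.02; 0.9 0 0 -0.03; 1.2 0 0 -0.03; 1.5 0 0 -0.03; 1.8 0 0 -0.03; 2 0 0 -0.03; 2 0 0 -0.03; 2 0 0 -0.03; 2 0 0 -0.03")

```text
clock: 23.35
position: [0.6087, -0.1094, 0.0852]
tool_rot: [-3.142, 0.0, 1.639]
force: [0.0, -0.1, -1.1]
grip_width: -0.0002
```

```bash
cat >> kn.py <<'E'
# front (fixed-jaw-far) and board-side edges: median per y bin
for side,fn in(('x+',np.max),('x-',np.min)):
    Q=[]
    for y in range(-35,50,5):
        b=P[(P[:,1]>y)&(P[:,1]<y+5)&(np.abs(P[:,0]+74)<16)]
        if len(b)>30: Q.append((y+2.5,np.percentile(b[:,0],98 if side=='x+' else 2)))
    Q=np.array(Q); print(side,np.polyfit(Q[:,0],Q[:,1],1))
E
python3 kn.py w13.png
```

```text
23.35 [ 0.6087 -0.1094  0.0852] [-3.1416  0.      1.6387] [ 0.0314 -0.1052 -1.1232]
keeper_knob [317.8, 269.6] 0.78 [606.9959 -91.2257  88.    ] [-73.2029 -26.5786]
keeper_pivot [102.5, 253.3] 0.66 [522.9862 -96.1564  72.    ] [-72.4083  57.572 ]
bar (-72.91757202148438, -5.915687561035156) (147.37013244628906, 22.077789306640625) 89.45941925048828 11943
x+ [ -0.0007 -62.5219]
x- [ -0.1435 -78.833 ]
```

View pics/w13.png

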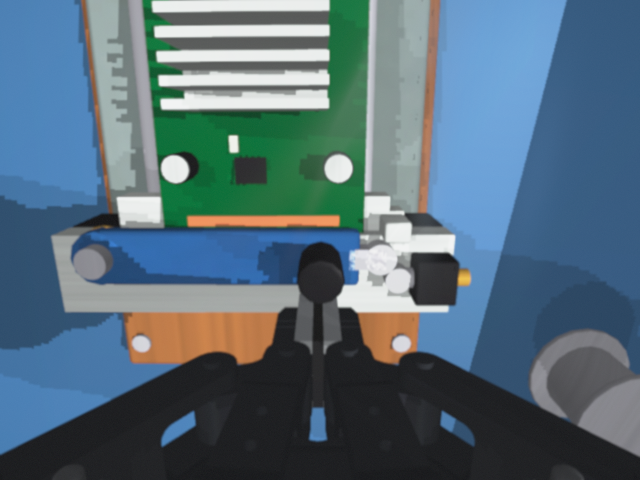

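>>> move_arm(moves="0.2 0 0 0; 0.4 0 0 0; 0.6 0 0 0; 0.8 0 0 0; 1 0 0 0; 1 0 0 0; 1 0 0 0; 1 0 0 0; 1 0 0 0; 1 0 0 0")

```text
clock: 24.33
position: [0.6087, -0.1087, 0.0852]
tool_rot: [3.141, 0.0, 1.639]
force: [0.5, -4.6, 0.5]
grip_width: -0.0002
```

```bash
python3 kn.py w14.png
```

```text
24.3333 [ 0.6087 -0.1087  0.0852] [3.1415 0.0003 1.6386] [ 0.549  -4.6075  0.52  ]
keeper_knob [317.5, 271.9] 0.93 [606.9152 -91.3584  88.    ] [-73.3299 -26.489 ]
keeper_pivot [100.9, 255.1] 0.9 [522.2527 -96.2006  72.    ] [-72.4025  58.3068]
bar (-72.56468963623047, -5.919891357421875) (21.91547393798828, 147.04461669921875) 0.14804582297801971 11894
x+ [ -0.007  -62.1944]
x- [ -0.1504 -78.565 ]
```

Contact at the stop now reads 4.6 N, and the bar lies square. I back off, rise clear and check.

>>> move_arm(moves="-4 0 0 0; -10 0 0 0; -20 0 0 0; -30 0 -10 0; -30 0 -35 0; -30 0 -65 0; -30 0 -95 0; -30 0 -115 0; -30 0 -120 0; -30 0 -120 0")

```text
clock: 25.32
position: [0.6113, -0.1395, 0.2074]
tool_rot: [3.139, 0.001, 1.638]
force: [-0.3, 0.4, -0.3]
grip_width: -0.0002
```

```bash
python3 kn.py w15.png; python3 - <<'E'
from h import *
np.set_printoptions(precision=4,suppress=True)
p=bot.grab_frame('wrist'); s,n=tilt(p,0); print('tilt',s,n)
for k,z in {'board_mid':.078,'fixed_seat':.06,'sprung_seat':.06}.items():
    for d in bot.pinpoint(p,k)[:1]: w=atz(p,d['at'],z)*1e3; print(k,d['at'],round(d['conf'],2),hold(w[:2]))
t=bot.grab_frame('top')
for k,z in {'board_mid':.078,'keeper_knob':.088,'sprung_seat':.06,'meter':0,'bottle':0,'spool':0}.items():
    for d in bot.pinpoint(t,k)[:1]: w=atz(t,d['at'],z)*1e3; print(k,round(d['conf'],2),w,hold(w[:2]))
E
```

```text
25.3167 [ 0.6113 -0.1395  0.2074] [3.1386 0.0005 1.638 ] [-0.3141  0.3766 -0.3337]
keeper_knob [314.6, 153.9] 0.7 [605.8223 -90.7635  88.    ] [-72.662  -25.4391]
keeper_pivot [182.3, 153.6] 0.57 [520.1687 -97.4227  72.    ] [-73.48    60.4691]
bar (-73.55671691894531, -6.0386962890625) (147.51014709472656, 25.778079986572266) 86.98833465576172 4505
x+ [  0.003  -62.9372]
x- [ -0.0631 -81.4351]
tilt [-0.0006  0.0009 64.3457] 9330
board_mid [280.1, 32.2] 0.8 [-1.9998 -3.6675]
fixed_seat [278.3, 140.9] 0.82 [-65.0354   0.5078]
board_mid 0.85 [522.9886 537.6294  78.    ] [559.9097  14.4625]
keeper_knob 0.61 [599.3825 -90.8068  88.    ] [-72.2672 -19.0112]
sprung_seat 0.91 [565.7596  52.4819  60.    ] [72.9765  4.788 ]
meter 0.71 [ 513.3402 -363.197     0.    ] [-338.1744   85.3585]
bottle 0.63 [767.9786 204.5019   0.    ] [ 210.8905 -207.3024]
spool 0.56 [ 772.1332 -179.5525    0.    ] [-172.5571 -185.3258]
```

View pics/w15.png

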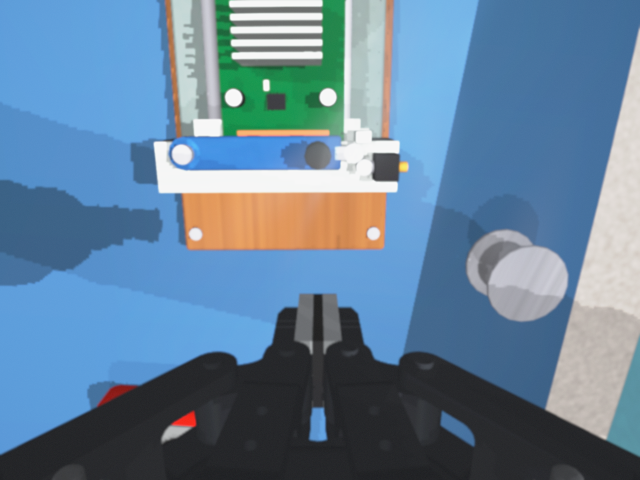

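The keeper lies shut along the fixed jaw: pivot at (182,153), knob at (317,154). The board is level and the arm is clear.

```bash
python3 -c "
from workcell import bot
print(bot.job_done())"
```

```text
the job is handed in; nothing more can be done
None
```

The green power board is clamped in the holder and the blue keeper bar is shut at its stop. I handed the job in at about 25.5 s; `job_done` gave no verdict.

**How it was done:**
- **Clamping:** I gripped the rightmost board by its heat sink and pressed it on the fixed backstop, which tilted it in the pads. I slid the low edge into the sprung groove, pushed the jaw back about 12 mm, lowered the board onto the ledge and let the spring hold it.
- **Keeper:** I pushed the knob round its arc with the closed fingers until the bar met its stop (4.6 N), then backed clear.

**Last checks:**
- **Board:** its tilt is about 0.001 rad and its top surface is 64.3 mm up.
- **Centring:** the detector puts the middle about 2 mm (along) and 4 mm (across) from the holder's middle. My holder frame reads about 1 mm low along x, so the real offset along is nearer 1 mm.
- **Sprung jaw:** it measured about 8.6 mm back just before release and about 8 mm (from the detected seats) just after. I did not measure it reliably again at the end.
- **Keeper:** the board-side edge of the bar reads within 0.003 rad of shut, and the knob is at holder x of about -72.7 mm (-72 is shut).
- **Bystanders:** the meter, bottle and spool are within about 10 mm of their first readings, which is detector noise.
- **Forces:** the highest wrist reading I saw was about 18 N.

**Checks that disagreed:**
- **Top camera:** its last board detection picked one of the look-alikes, and its sprung-jaw point read about 8 mm off the wrist view. I set both aside.
- **Keeper bar fit:** the far-edge and rectangle fits (about 0.05 to 0.06 rad) were spoiled by the knob and nose in the colour mask, so I relied on the clean edge and the picture.

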